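# Fit the filters of a microscope's lamp unit and filter slide

### The arm

A 6-joint arm with a two-finger parallel gripper is mounted at the origin on the work surface. World frame = base frame: x ahead of the robot, y to its left, z up, the work surface at z = 0. Lengths are in m, angles in rad, forces in N, time in s.
With the tool pointing down it reaches from about 0.3 to 0.775 m from the base axis. Payload 14.6 kg.
Tool frame: the origin (TCP) lies on the centre line of the jaws, within the pads' length; the fingertips stand 11 mm ahead of it and the grasp point (between the pads) lies 8 mm behind it; y points along the fingers, x is the direction in which the jaws open and shut, and the axes are right-handed (so a half turn about y gives the same grasp; the last joint's range is limited). The gripper opens to 94 mm and grips with 3 to 60 N. Pads are 16 mm wide; open, the fingers measure 119 mm over their backs; the gripper's body (75 mm by 177 mm) begins 78 mm behind the grasp point.
Start: joints at [1.247, 0.3, 1.521, -0, 1.321, -0.067], TCP at [0.14, 0.532, 0.216] pointing down, gripper open.
Joint ranges: [-3.03, 3.03], [-0.79, 2.21], [0.23, 2.52], [-1.04, 4.18], [0, 3.07], [-2.55, 2.55]. Speed limits (rad/s): [2.22, 2.22, 2.57, 3.14, 3.14, 3.14].

### API

Orientations are given as [roll, pitch, yaw] about the fixed x, y, z axes, in that order (R = Rz(yaw) Ry(pitch) Rx(roll)).
In Python, from station import ctrl, imaging gives the robot as it stands. The module is installed in compiled form; this text tells all that it offers.
- The arm moves only by the tool apply_moves, never from a script. Its argument "deltas" is a list of rows, each an object with "dp": the shift along the tool's x, y, z in m, a list of three; "roll": the turn about the tool's y in rad; "grip": the closure, from -1 (fully open) to 1 (shut). In form: [{"dp": [tx, ty, tz], "roll": roll, "grip": grip}, ...]. A call has 1 to 10 rows; each row shifts and turns the commanded pose from where the row before left it, along the tool's axes as they then stand; what a row does not reach is not made up. A row lasts 1/8 s, in which the tool goes at most 62.5 mm and 10.7 degrees, less where a joint would pass 70% of its speed; a pose out of reach is approached as far as the arm can. A call with a gripper value outside its range is refused whole. The fingers move at their own pace and stop on an object; "newtons" is the grip in N (left out, the last holds). Time passes only in rows, so rows that do not move let the fingers close. It gives the time, the measured TCP pose, the force and the opening at its end, in the units of the state.
- ctrl.get_obs(): the state, without advancing time (a new reading comes with each control period).
- imaging.camera(name): name is "scene" or "top" or "wrist"; returns the picture (384x512x3 uint8, blue, green, red); there is no depth.
- imaging.camera_info(name): a dict with "K" (3x3 intrinsics, pixels), "world_from_camera" (4x4, takes a point from camera to world coordinates). Camera axes: x right, y down, z forward; pixel columns grow to the right and rows downward; lengths in m; the calibration is good to about 2 mm. A picture is of the moment at which its call begins: read the wrist's pose just before it. camera_info takes no time and is no camera call; for the wrist camera it gives the pose at the moment of the call.
- ctrl.hand_in(): hands the job in, once; it reports no verdict.
The state is a dict: "time_s": time; "qpos": joint angles; "joint_vel": joint speeds; "tau": joint torques, N m; "ee_pos": TCP position; "eef_rot": TCP orientation; "force": force on the tool from outside, world axes, zero at the start; "moment": the same for the moment, N m; "grip_width": finger opening in m.
Only numpy, scipy, OpenCV 4.12 (cv2) and the standard library are available. Lean on these libraries where they do the work, as an engineer would, in place of code of your own. Each camera call takes 0.05 s, during which the arm holds its last target. There are 200 camera calls.

### The job

Make the microscope's illumination ready: in the round well on the black lamp unit lay the frosted white diffuser, put the blue filter on top of it, then set the black field-lens cap over the two and press it straight down until both spring catches snap over its foot. In the aluminium filter slide put the green filter into the well next to the pull knob and the amber filter into the well at the opposite end, so that the grey filter, which stays in its middle well, is between them. Leave the oil bottle and the eyepiece where they stand, and let go of everything at the end.

Things in the scene. Friction and masses are not known exactly. Their poses are not given: they have to be found in the camera images.
- lamp_unit: Fixed black lamp unit; origin on barrel axis at bench, z up, x to the hex nut. Heights: shoulder 14 mm, pedestal rim 36 (46 wide, 52 lower down), well 43 wide, floor 32; stack of 2 filters tops at 56. Spring catches at +-y, 63 apart, tops at 32. Cap slips over pedestal: its foot meets catches with underside at 26, press 5-15 N until underside is on shoulder (14; cap centre 37).
- filter_slide: Fixed aluminium filter slide 60 (x) by 196 (y) by 12 mm high, black pull knob on its +y end; origin at centre of underside, z up. Three round wells, 44 mm wide, 4 deep (floor 8 mm above the bench), at x = 0, y = +60 (next to the knob), 0 and -60 mm. A seated filter stands 8 mm proud, neighbours 26 mm apart: hold filters across the bar (along x).
- diffuser_mid (a point): Frosted white diffuser in a silver rim: round mounted filter lying flat, 34 mm diameter, 12 mm high, about 35 g; round, so its turn about the vertical does not matter; point at its centre, 6 mm above its underside. Starts loose on the bench.
- blue_mid (a point): Blue filter in a dark rim: round mounted filter lying flat, 34 mm diameter, 12 mm high, about 35 g; round, so its turn about the vertical does not matter; point at its centre, 6 mm above its underside. Starts loose on the bench.
- green_mid (a point): Green filter in a dark rim: round mounted filter lying flat, 34 mm diameter, 12 mm high, about 35 g; round, so its turn about the vertical does not matter; point at its centre, 6 mm above its underside. Starts loose on the bench.
- amber_mid (a point): Amber (orange-yellow) filter in a dark rim: round mounted filter lying flat, 34 mm diameter, 12 mm high, about 35 g; round, so its turn about the vertical does not matter; point at its centre, 6 mm above its underside. Starts loose on the bench.
- lens_cap_mid (a point): Black field-lens cap standing upright, loose on the bench: round sleeve 63 mm outer diameter, 46 high, foot flange 69 mm on its lowest 4 mm, clear lens and rim closing the top, bore 57 mm, 43 deep, open below; about 75 g. Any turn will do. Point at its centre, 23 mm above its underside. Grip at least 22 mm above its underside, so the fingers clear the catches.
- grey_mid (a point): Grey filter in a dark rim: round mounted filter lying flat, 34 mm diameter, 12 mm high, about 35 g; round, so its turn about the vertical does not matter; point at its centre, 6 mm above its underside. It already lies in the middle well of the slide and stays there.
- oil_bottle_mid (a point): Bystander: small amber glass bottle with a white cap, 32 mm diameter, 62 mm high, standing on the bench; point at its centre. Not to be disturbed.
- eyepiece_mid (a point): Bystander: black eyepiece, 35 mm diameter, 52 mm high, standing on the bench; point at its centre. Not to be disturbed.
Not all that is in view belongs to the job. Leave any brown look-alike of the part that bears blue_mid alone.

How it is judged:
By the outcome, as a careful person would: the job done as asked, in the order asked, and still so for the second after the job is handed in, with the robot touching nothing.
It also fails if it takes over 112 s, if anything falls off the work surface, if the arm or the gripper's body presses on something with over 40 N, if the wrist force passes 120 N, or if a joint passes its speed limit or range.

## Working session

There is one attempt and no reset: what is moved stays moved. The work goes in short steps, Python scripts to look and compute and a tool call to move; the robot and the scene stay as the last step left them, time stands still between calls to the robot, and variables do not carry over. Pictures are saved under pics/ and viewed, about 12 in all and at most 16, crops included, and the job is handed in when it is done.

Besides the shell and the picture viewer there is one more tool, called after "Request:" as name([rows], argument=value, ...), one row to a line, values as JSON. apply_moves: Moves the arm, as the interface text tells. Its arguments: {"type":"object","properties":{"deltas":{"type":"array"},"newtons":{"type":"number"}},"required":["deltas"]}

```bash
mkdir -p pics
python3 - <<'E'
from station import ctrl, imaging
import cv2, numpy as np
np.set_printoptions(precision=4,suppress=True)
print(ctrl.get_obs())
for n in ("top","scene"):
    i=imaging.camera_info(n); print(n,np.array(i["K"]),np.array(i["world_from_camera"]))
    im=imaging.camera(n); cv2.imwrite(f"pics/{n}0.png",im)
    cv2.imwrite(f"pics/{n}0v.png",cv2.resize(im,(800,600),interpolation=cv2.INTER_CUBIC))
E
```

```text
{'time_s': 0.0, 'qpos': array([ 1.2474,  0.3005,  1.5216,  0.    ,  1.3207, -0.0666]), 'joint_vel': array([-0.0024, -0.0001, -0.001 , -0.0015,  0.0003,  0.0021]), 'tau': array([ -0.0002, -53.1792, -35.2746,   0.0708,   0.0242,  -0.0001]), 'ee_pos': array([0.1396, 0.5317, 0.2159]), 'eef_rot': array([-1.5707,  0.0012,  1.314 ]), 'force': array([ 0.0116, -0.6075, -0.307 ]), 'moment': array([-0.02  ,  0.0237, -0.0573]), 'grip_width': 0.09440496896315205}
top [[360.5103   0.     258.8011]
 [  0.     360.5103 187.9296]
 [  0.       0.       1.    ]] [[-0.012  -0.9804  0.1968  0.3995]
 [-0.9997  0.0158  0.0173  0.0691]
 [-0.02   -0.1966 -0.9803  0.796 ]
 [ 0.      0.      0.      1.    ]]
scene [[491.4456   0.     255.0862]
 [  0.     491.4456 194.561 ]
 [  0.       0.       1.    ]] [[ 0.3866  0.6802 -0.6228  1.2348]
 [ 0.922  -0.2992  0.2456 -0.1891]
 [-0.0193 -0.6692 -0.7428  0.8369]
 [ 0.      0.      0.      1.    ]]
```

View pics/top0v.png

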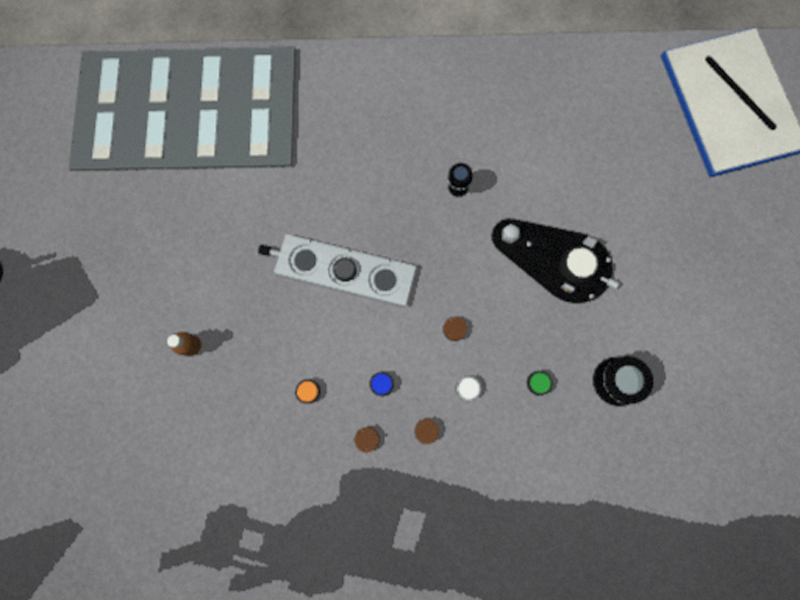

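View pics/scene0v.png

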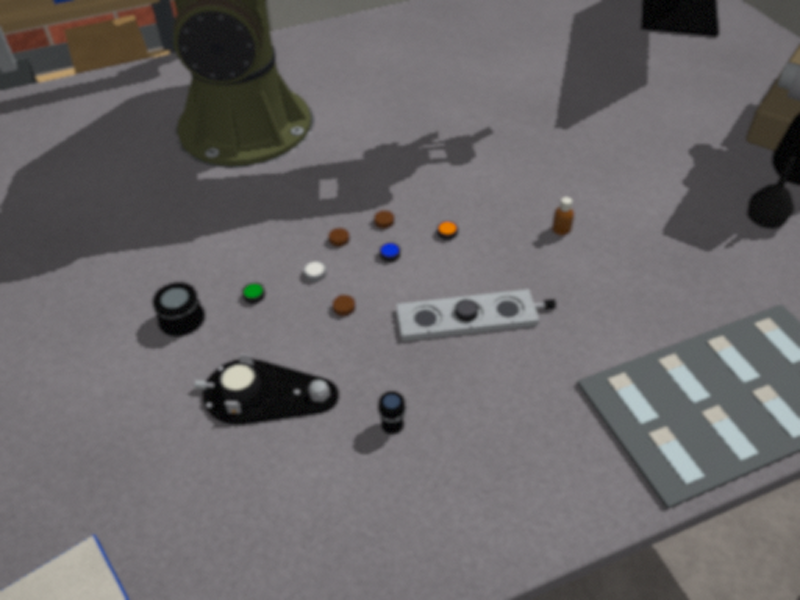

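```bash
cat > h.py <<'E'
from station import ctrl, imaging
import cv2, numpy as np
np.set_printoptions(precision=4,suppress=True)
def ray(info,uv,z):
    K=np.array(info["K"]);T=np.array(info["world_from_camera"])
    d=T[:3,:3]@np.linalg.solve(K,[uv[0],uv[1],1.]); o=T[:3,3]
    return (o+d*(z-o[2])/d[2])[:2]
RNG={"amber":((8,150,100),(22,255,255)),"blue":((110,120,80),(130,255,255)),"green":((50,120,60),(75,255,255)),
 "brown":((4,80,40),(16,200,140)),"white":((0,0,185),(50,50,255))}
def blobs(im,c,amin=40):
    m=cv2.inRange(cv2.cvtColor(im,cv2.COLOR_BGR2HSV),*RNG[c])
    n,l,s,cen=cv2.connectedComponentsWithStats(m)
    return [(cen[i],s[i]) for i in range(1,n) if s[i,4]>=amin]
def go(dst,yaw=None,o=None):
    "tool-frame move from commanded pose (x,y,z,yaw)"
E
python3 - <<'E'
from h import *
for n in ("top","scene"):
    im=cv2.imread(f"pics/{n}0.png"); I=imaging.camera_info(n)
    for c in RNG:
        for cen,s in blobs(im,c):
            if s[4]<1500: print(n,c,cen,s[2:], ray(I,cen,.012), "z32",ray(I,cen,.032))
im=cv2.imread("pics/top0.png")
a=cv2.resize(im[135:200,160:275],None,fx=6,fy=6,interpolation=cv2.INTER_CUBIC)
b=cv2.resize(im[130:270,305:425],None,fx=4,fy=4,interpolation=cv2.INTER_CUBIC)
cv2.imwrite("pics/b.png",b);cv2.imwrite("pics/a.png",a)
E
```

```text
top amber [196.1    250.0929] [ 13  13 140] [0.4227 0.2194] z32 [0.4221 0.2156]
top blue [432.115   54.5841] [ 19  43 113] [ 0.8728 -0.3319] z32 [ 0.8607 -0.3217]
top blue [445.8588  88.6118] [13 27 85] [ 0.7852 -0.3543] z32 [ 0.7753 -0.3435]
top blue [459.6731 108.4038] [24 10 52] [ 0.7356 -0.3801] z32 [ 0.727  -0.3687]
top blue [243.8146 245.3245] [ 14  14 151] [0.4315 0.1166] z32 [0.4307 0.1154]
top green [345.4    244.6621] [ 14  14 145] [ 0.4301 -0.101 ] z32 [ 0.4294 -0.0966]
top brown [290.9435 210.0508] [ 15  15 177] [0.5065 0.0132] z32 [0.5037 0.0146]
top brown [120.0123 220.5092] [ 19  15 163] [0.4889 0.3885] z32 [0.4866 0.3804]
top brown [272.8298 275.7394] [ 15  16 188] [0.3672 0.0555] z32 [0.368  0.0559]
top brown [234.5469 280.9375] [ 16  16 192] [0.3574 0.1365] z32 [0.3585 0.1348]
top white [133.6269  60.1343] [10  7 67] [0.8754 0.3804] z32 [0.8633 0.3724]
top white [166.5738  59.4426] [10  7 61] [0.8753 0.3007] z32 [0.8632 0.2948]
top white [68.  61.5] [ 9  6 54] [0.8756 0.5398] z32 [0.8635 0.5278]
top white [100.7812  61.    ] [10  7 64] [0.875 0.46 ] z32 [0.8629 0.45
[... 1390 characters left out ...]
 171.4118] [11  8 68] [ 0.4235 -0.0052] z32 [ 0.4432 -0.0096]
scene white [490.2791 208.5349] [ 9  7 43] [0.7872 0.5367] z32 [0.798  0.5191]
scene white [460.4151 219.9623] [12  7 53] [0.7873 0.4572] z32 [0.7981 0.4416]
scene white [429.2456 231.6667] [11  9 57] [0.7869 0.3777] z32 [0.7978 0.364 ]
scene white [151.634  241.1392] [ 18  14 194] [ 0.5769 -0.1652] z32 [ 0.5929 -0.1658]
scene white [396.9062 243.9688] [12  9 64] [0.7869 0.298 ] z32 [0.7978 0.2862]
scene white [489.4808 252.0385] [11  7 52] [0.8783 0.4571] z32 [0.8869 0.4415]
scene white [457.3788 265.3333] [13 10 66] [0.8787 0.3777] z32 [0.8873 0.364 ]
scene white [423.6883 279.1299] [13 10 77] [0.8788 0.298 ] z32 [0.8874 0.2862]
```

View pics/a.png

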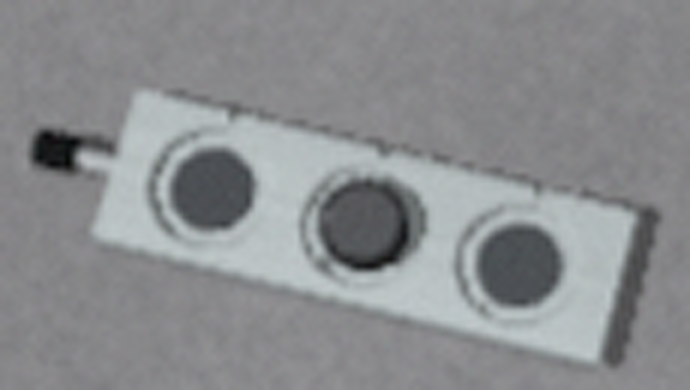

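View pics/b.png

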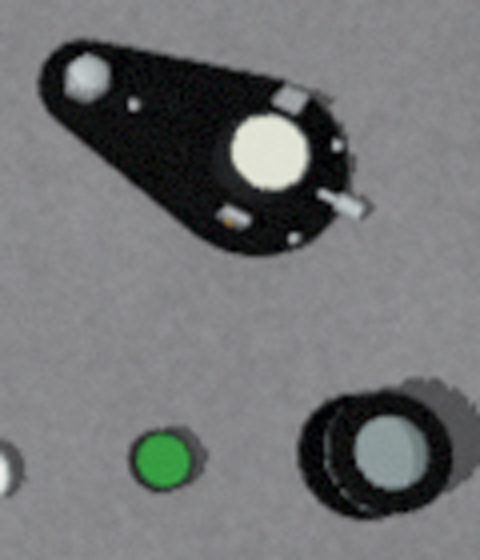

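Run:
```python
from h import *
R={"top":(135,205,165,272),"scene":(180,222,250,348)}
for n in R:
    im=cv2.imread(f"pics/{n}0.png"); I=imaging.camera_info(n)
    r=R[n]; g=cv2.cvtColor(im,cv2.COLOR_BGR2GRAY)[r[0]:r[1],r[2]:r[3]]
    m=(g>155).astype(np.uint8); cs=max(cv2.findContours(m,0,2)[0],key=cv2.contourArea)
    hull=np.zeros_like(m); cv2.drawContours(hull,[cv2.convexHull(cs)],-1,1,-1)
    d=((g<120)&(hull>0)).astype(np.uint8)
    k,l,s,c=cv2.connectedComponentsWithStats(d)
    P=[]
    for i in range(1,k):
        if s[i,4]>40:
            uv=c[i]+[r[2],r[0]]; print(n,uv,s[i,2:],"z8",ray(I,uv,.008),"z20",ray(I,uv,.020))
    # cap: lens disc
    r=(225,265,375,425) if n=="top" else (175,220,90,140)
    h=cv2.cvtColor(im,cv2.COLOR_BGR2HSV)[r[0]:r[1],r[2]:r[3]]
    g=cv2.cvtColor(im,cv2.COLOR_BGR2GRAY)[r[0]:r[1],r[2]:r[3]]
    dark=(g<60).astype(np.uint8); cs=max(cv2.findContours(dark,0,2)[0],key=cv2.contourArea)
    f=np.zeros_like(dark); cv2.drawContours(f,[cs],-1,1,-1)
    k,l,s,c=cv2.connectedComponentsWithStats(((f>0)&(g>80)).astype(np.uint8))
    for i in range(1,k):
        if s[i,4]>40: uv=c[i]+[r[2],r[0]]; print(n,"cap",uv,s[i,2:],[ray(I,uv,z) for z in(.043,.046)])
    x=cv2.boundingRect(cs); print("cap dark box",x[0]+r[2],x[1]+r[0],x[2:])
    uv=np.array([(305+88/4,130+77/4)]) if n=="top" else np.array([(319*.64,390*.64)])
    print("hex",ray(I,uv[0],.018))
```

```text
top [195.0629 166.0629] [ 13  13 143] z8 [0.6106 0.2267] z20 [0.6074 0.2243]
top [221.235  171.8525] [ 19  15 217] z8 [0.5961 0.1672] z20 [0.5931 0.1657]
top [246.0816 178.966 ] [ 14  13 147] z8 [0.5787 0.1112] z20 [0.576  0.1106]
top cap [402.2405 242.6641] [ 18  18 262] [array([ 0.4315, -0.2106]), array([ 0.4313, -0.2095])]
cap dark box 380 228 (38, 32)
hex [ 0.6417 -0.0711]
scene [303.0625 197.8281] [ 8 14 64] z8 [0.5925 0.1801] z20 [0.6018 0.1748]
scene [324.5847 197.2966] [ 14  11 118] z8 [0.6105 0.2251] z20 [0.6195 0.2191]
scene cap [111.381  190.3061] [ 16  12 147] [array([ 0.4296, -0.2123]), array([ 0.4327, -0.2122])]
cap dark box 98 181 (33, 35)
hex [ 0.6458 -0.072 ]
```

Request:
apply_moves([
  {"dp": [0, 0, 0], "roll": 0.176, "grip": -0.25},
  {"dp": [0, 0, 0], "roll": 0.176, "grip": -0.25},
  {"dp": [0, 0, 0], "roll": 0.176, "grip": -0.25},
  {"dp": [0, 0, 0], "roll": 0.176, "grip": -0.25},
  {"dp": [0, 0, 0], "roll": 0.176, "grip": -0.25},
  {"dp": [0, 0, 0], "roll": 0.176, "grip": -0.25},
  {"dp": [0, 0, 0], "roll": 0.176, "grip": -0.25},
  {"dp": [0, 0, 0], "roll": 0.176, "grip": -0.25},
  {"dp": [0, 0, 0], "roll": 0.176, "grip": -0.25},
  {"dp": [0, 0, 0], "roll": 0, "grip": -0.25},
], newtons=25)

```text
time_s: 1.35
ee_pos: [0.1397, 0.5318, 0.2162]
eef_rot: [-1.571, 0.0, -0.269]
force: [-0.3, -0.2, 1.1]
grip_width: 0.0589
```

Request:
apply_moves([
  {"dp": [0.035, 0, -0.037], "roll": 0, "grip": -0.25},
  {"dp": [0.035, 0, -0.037], "roll": 0, "grip": -0.25},
  {"dp": [0.035, 0, -0.037], "roll": 0, "grip": -0.25},
  {"dp": [0.035, 0, -0.037], "roll": 0, "grip": -0.25},
  {"dp": [0.035, 0, -0.037], "roll": 0, "grip": -0.25},
  {"dp": [0.035, 0, -0.037], "roll": 0, "grip": -0.25},
  {"dp": [0.035, 0, -0.037], "roll": 0, "grip": -0.25},
  {"dp": [0.035, 0, -0.037], "roll": 0, "grip": -0.25},
  {"dp": [0.035, 0, -0.037], "roll": 0, "grip": -0.25},
  {"dp": [0.035, 0, -0.037], "roll": 0, "grip": -0.25},
])

```text
time_s: 2.6
ee_pos: [0.3788, 0.0804, 0.2166]
eef_rot: [-1.571, -0.0, -0.265]
force: [-0.3, 0.9, -0.2]
grip_width: 0.0584
```

Request:
apply_moves([
  {"dp": [0.033, 0.025, -0.035], "roll": 0, "grip": -0.25},
  {"dp": [0.033, 0.025, -0.036], "roll": 0, "grip": -0.25},
  {"dp": [0, 0.03, 0], "roll": 0, "grip": -0.25},
  {"dp": [0, 0, 0], "roll": 0, "grip": -0.25},
  {"dp": [0, 0, 0], "roll": 0, "grip": -0.25},
])

```text
time_s: 3.22
ee_pos: [0.4233, -0.0037, 0.1375]
eef_rot: [-1.571, -0.001, -0.267]
force: [-0.8, 0.2, 0.5]
grip_width: 0.0586
```

```bash
cat >> h.py <<'E'
    p=ctrl.get_obs(); x,y,z=p["ee_pos"]; th=p["eef_rot"][2]; d=np.array(dst)-p["ee_pos"]; c,s=np.cos(th),np.sin(th)
    print("pose",p["ee_pos"],th,"w",p["grip_width"],"t",p["time_s"],"-> dp",np.round([c*d[0]+s*d[1],-d[2],-s*d[0]+c*d[1]],4))
E
python3 - <<'E'
from h import *
I=imaging.camera_info("wrist"); im=imaging.camera("wrist"); print(np.array(I["K"])[0],np.array(I["world_from_camera"]))
cv2.imwrite("pics/w1.png",im)
for c in ("white","green","blue","brown"):
    for cen,s in blobs(im,c,300): print(c,cen,s,ray(I,cen,.012))
go((.4238,-.004,.017))
E
```

```text
[290.7481   0.     256.8241] [[ 0.9646 -0.2551 -0.0671  0.4436]
 [-0.2638 -0.9317 -0.2495  0.0674]
 [ 0.0011  0.2584 -0.966   0.3066]
 [ 0.      0.      0.      1.    ]]
white [258.1316 192.6564] [245 180  28  27 585] [ 0.4255 -0.0055]
green [286.4329 272.7814] [274 262  26  23 462] [ 0.4317 -0.104 ]
blue [232.428   70.8737] [218  55  30  33 792] [0.4332 0.1149]
brown [151.7235  71.6158] [ 133   53   39   38 1114] [0.3598 0.1343]
brown [189.1479 151.9647] [172 136  35  33 879] [0.3695 0.0537]
brown [332.3702 155.9027] [316 140  34  33 894] [0.508  0.0117]
pose [ 0.4235 -0.0036  0.1377] -0.2676637751922768 w 0.058873450778204786 t 3.275 -> dp [ 0.0004  0.1207 -0.0003]
```

View pics/w1.png

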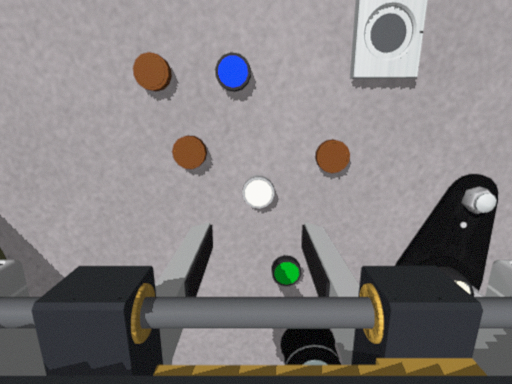

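Wrist picture: diffuser (258,193), blue (232,71), green (286,272); brown look-alikes at (152,72), (189,152) and (332,156), which I leave alone. The truly blue one at (232,71) is the blue filter. All three cameras agree within 2 mm.

Request:
apply_moves([
  {"dp": [0.001, 0.05, -0.001], "roll": 0, "grip": -0.25},
  {"dp": [0, 0.05, 0], "roll": 0, "grip": -0.25},
  {"dp": [0, 0.021, 0], "roll": 0, "grip": -0.25},
  {"dp": [0, 0, 0], "roll": 0, "grip": 0.4},
  {"dp": [0, 0, 0], "roll": 0, "grip": 0.6},
  {"dp": [0, 0, 0], "roll": 0, "grip": 0.6},
  {"dp": [0, 0, 0], "roll": 0, "grip": 0.6},
  {"dp": [0, 0, 0], "roll": 0, "grip": 0.6},
], newtons=25)

```text
time_s: 4.28
ee_pos: [0.4246, -0.0053, 0.0167]
eef_rot: [-1.57, -0.002, -0.27]
force: [-2.0, 1.4, 9.4]
grip_width: 0.0332
```

Run:
```python
from h import *
go((.5935,-.1647,.115))
```

```text
pose [ 0.4246 -0.0053  0.0167] -0.26987973893467454 w 0.03323858977851719 t 4.275 -> dp [ 0.2053 -0.0983 -0.1086]
```

Request:
apply_moves([
  {"dp": [0, -0.02, 0], "roll": 0, "grip": 0.6},
  {"dp": [0, -0.05, 0], "roll": 0, "grip": 0.6},
  {"dp": [0.02, -0.03, -0.01], "roll": 0, "grip": 0.6},
  {"dp": [0.04, 0, -0.021], "roll": 0, "grip": 0.6},
  {"dp": [0.045, 0, -0.025], "roll": 0, "grip": 0.6},
  {"dp": [0.045, 0, -0.025], "roll": 0, "grip": 0.6},
  {"dp": [0.035, 0, -0.018], "roll": 0, "grip": 0.6},
  {"dp": [0.02, 0, -0.01], "roll": 0, "grip": 0.6},
  {"dp": [0, 0, 0], "roll": 0, "grip": 0.6},
  {"dp": [0, 0, 0], "roll": 0, "grip": 0.6},
])

```text
time_s: 5.52
ee_pos: [0.5917, -0.1644, 0.1157]
eef_rot: [-1.571, 0.0, -0.27]
force: [0.3, 1.4, -0.2]
grip_width: 0.0329
```

Run:
```python
from h import *
I=imaging.camera_info("wrist"); im=imaging.camera("wrist"); cv2.imwrite("pics/w2.png",im)
for c in ("white","green","blue"):
    for cen,s in blobs(im,c,200): print(c,cen,s,ray(I,cen,.012),ray(I,cen,.032))
go((.5935,-.1647,.049)); print(ctrl.get_obs()["force"])
```

```text
white [260.565  198.3068] [ 237  182   47   36 1154] [ 0.5958 -0.1669] [ 0.597  -0.1615]
white [257.1475 237.0654] [ 235  216   45   43 1437] [ 0.5818 -0.2052] [ 0.584 -0.197]
white [455.5555 350.5849] [ 431  328   47   48 1532] [ 0.7616 -0.3982] [ 0.7507 -0.3758]
green [ 76.9784 180.8862] [ 62 167  31  29 694] [ 0.4308 -0.1034] [ 0.4441 -0.1027]
pose [ 0.5917 -0.1643  0.1158] -0.26943357863595574 w 0.03287727526128621 t 5.575 -> dp [0.0019 0.0668 0.0001]
[ 0.5244 -0.3378  0.3004]
```

View pics/w2.png

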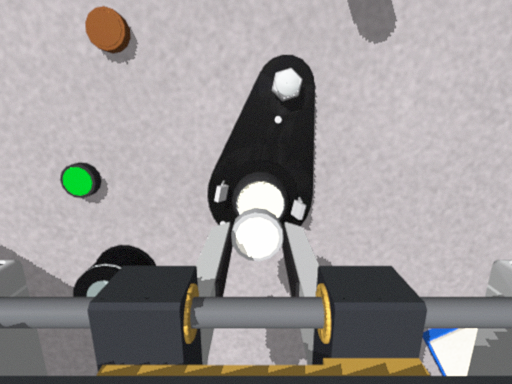

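Run:
```python
from h import *
I=imaging.camera_info("wrist"); im=cv2.imread("pics/w2.png")
m=cv2.inRange(cv2.cvtColor(im,cv2.COLOR_BGR2HSV),*RNG["white"])
n,l,s,cen=cv2.connectedComponentsWithStats(m)
for i in range(1,n):
    if s[i,4]>1000 and s[i,0]<300:
        c=max(cv2.findContours((l==i).astype(np.uint8),0,1)[0],key=cv2.contourArea)[:,0,:]
        if i and s[i,1]<200: c=c[c[:,1]<208]   # upper, unoccluded arc
        z=.032 if s[i,1]<200 else .111
        P=np.array([ray(I,p,z) for p in c]); A=np.c_[P,np.ones(len(P))]; b=(P**2).sum(1)
        q=np.linalg.lstsq(A,b,rcond=None)[0]; ce=q[:2]/2; print(s[i],z,ce,"r",np.sqrt(q[2]+ce@ce))
```

```text
[ 237  182   47   36 1154] 0.032 [ 0.5952 -0.1666] r 0.020561112723805543
[ 235  216   45   43 1437] 0.111 [ 0.5928 -0.1648] r 0.013986357482899456
```

Request:
apply_moves([
  {"dp": [0.0024, 0.03, -0.0006], "roll": 0, "grip": 0.6},
  {"dp": [0, 0.025, 0], "roll": 0, "grip": 0.6},
  {"dp": [0, 0.008, 0], "roll": 0, "grip": 0.6},
  {"dp": [0, 0.003, 0], "roll": 0, "grip": 0.6},
  {"dp": [0, 0, 0], "roll": 0, "grip": 0.6},
  {"dp": [0, 0, 0], "roll": 0, "grip": 0.6},
])

```text
time_s: 6.32
ee_pos: [0.5947, -0.1663, 0.0503]
eef_rot: [-1.571, -0.001, -0.27]
force: [0.6, -0.1, -0.0]
grip_width: 0.033
```

Request:
apply_moves([
  {"dp": [0, 0.001, 0], "roll": 0, "grip": 0.6},
  {"dp": [0, 0, 0], "roll": 0, "grip": -0.05},
  {"dp": [0, 0, 0], "roll": 0, "grip": -0.05},
  {"dp": [0, 0, 0], "roll": 0, "grip": -0.05},
  {"dp": [0, 0, 0], "roll": 0, "grip": -0.25},
  {"dp": [0, -0.03, 0], "roll": 0, "grip": -0.25},
  {"dp": [0, -0.035, 0], "roll": 0, "grip": -0.25},
])

```text
time_s: 7.2
ee_pos: [0.594, -0.1661, 0.1137]
eef_rot: [-1.571, 0.001, -0.27]
force: [0.7, -0.1, 0.3]
grip_width: 0.0589
```

```bash
cat >> h.py <<'E'
def circ(I,im,c,z,area=300,box=None):
    "circle fit of each blob's outline projected on plane z"
    m=cv2.inRange(cv2.cvtColor(im,cv2.COLOR_BGR2HSV),*RNG[c])
    for k in cv2.findContours(m,0,1)[0]:
        if cv2.contourArea(k)<area: continue
        P=np.array([ray(I,p,z) for p in k[:,0,:]]); q=np.linalg.lstsq(np.c_[P,np.ones(len(P))],(P**2).sum(1),rcond=None)[0]
        ce=q[:2]/2; print(c,k[:,0].mean(0),ce,"r",np.sqrt(q[2]+ce@ce))
E
python3 - <<'E'
from h import *
I=imaging.camera_info("wrist"); im=imaging.camera("wrist"); cv2.imwrite("pics/w3.png",im)
circ(I,im,"white",.044)
go((.4324,.1156,.115))
E
```

```text
white [256.4825 201.1051] [ 0.5957 -0.1641] r 0.01718914949724803
pose [ 0.5959 -0.1667  0.1192] -0.26999660004123527 w 0.058892193757026944 t 7.25 -> dp [-0.2329  0.0042  0.2285]
```

View pics/w3.png

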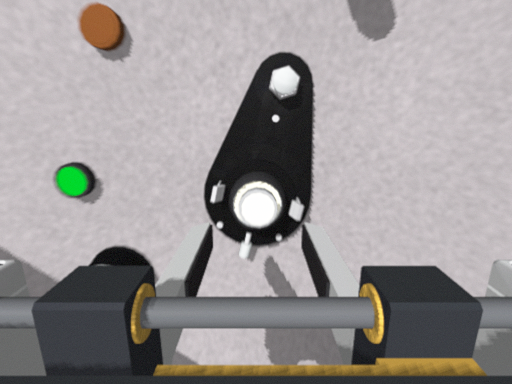

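Diffuser sits centred in the well at (257,207). Next, blue.

Request:
apply_moves([
  {"dp": [-0.023, 0, 0.023], "roll": 0, "grip": -0.25},
  {"dp": [-0.035, 0, 0.034], "roll": 0, "grip": -0.25},
  {"dp": [-0.04, 0, 0.039], "roll": 0, "grip": -0.25},
  {"dp": [-0.04, 0, 0.039], "roll": 0, "grip": -0.25},
  {"dp": [-0.04, 0, 0.039], "roll": 0, "grip": -0.25},
  {"dp": [-0.033, 0.005, 0.032], "roll": 0, "grip": -0.25},
  {"dp": [-0.022, 0, 0.022], "roll": 0, "grip": -0.25},
  {"dp": [0, 0, 0], "roll": 0, "grip": -0.25},
  {"dp": [0, 0, 0], "roll": 0, "grip": -0.25},
])

```text
time_s: 8.38
ee_pos: [0.431, 0.1153, 0.1086]
eef_rot: [-1.571, -0.0, -0.27]
force: [1.0, -0.4, 0.1]
grip_width: 0.0586
```

Run:
```python
from h import *
I=imaging.camera_info("wrist"); im=imaging.camera("wrist"); cv2.imwrite("pics/w4.png",im)
circ(I,im,"blue",.012); circ(I,im,"amber",.012)
go((.4324,.1152,.0165))
```

```text
blue [258.2706 199.2706] [0.4332 0.1141] r 0.01420216900843639
amber [422.095  365.2562] [ 0.5557 -0.1358] r 0.04068823690723189
amber [373.9536 312.7483] [ 0.5037 -0.0386] r 0.027975579177917476
amber [215.    271.475] [0.3707 0.0526] r 0.01428908284918257
amber [177.2128 198.8191] [0.3591 0.1353] r 0.01571620371183889
amber [216.5417  90.9792] [0.4242 0.2172] r 0.013974087273940223
pose [0.4311 0.1151 0.1085] -0.2706140778873314 w 0.05891112381197097 t 8.425 -> dp [0.0012 0.092  0.0005]
```

Request:
apply_moves([
  {"dp": [0.0015, 0.04, 0], "roll": 0, "grip": -0.25},
  {"dp": [0, 0.04, 0], "roll": 0, "grip": -0.25},
  {"dp": [0, 0.012, 0], "roll": 0, "grip": -0.25},
  {"dp": [0, 0, 0], "roll": 0, "grip": 0.4},
  {"dp": [0, 0, 0], "roll": 0, "grip": 0.6},
  {"dp": [0, 0, 0], "roll": 0, "grip": 0.6},
  {"dp": [0, 0, 0], "roll": 0, "grip": 0.6},
  {"dp": [0, 0, 0], "roll": 0, "grip": 0.6},
])

```text
time_s: 9.43
ee_pos: [0.4328, 0.1154, 0.0175]
eef_rot: [-1.57, -0.002, -0.27]
force: [-1.5, -0.6, 8.2]
grip_width: 0.0329
```

Run:
```python
from h import *
go((.5947,-.1663,.115))
```

```text
pose [0.4328 0.1154 0.0175] -0.2698000742038419 w 0.03291460414987856 t 9.425 -> dp [ 0.2312 -0.0975 -0.2283]
```

Request:
apply_moves([
  {"dp": [0, -0.02, 0], "roll": 0, "grip": 0.6},
  {"dp": [0, -0.05, 0], "roll": 0, "grip": 0.6},
  {"dp": [0.021, -0.028, -0.02], "roll": 0, "grip": 0.6},
  {"dp": [0.04, 0, -0.04], "roll": 0, "grip": 0.6},
  {"dp": [0.04, 0, -0.04], "roll": 0, "grip": 0.6},
  {"dp": [0.04, 0, -0.04], "roll": 0, "grip": 0.6},
  {"dp": [0.04, 0, -0.04], "roll": 0, "grip": 0.6},
  {"dp": [0.032, 0, -0.03], "roll": 0, "grip": 0.6},
  {"dp": [0.018, 0, -0.018], "roll": 0, "grip": 0.6},
  {"dp": [0, 0, 0], "roll": 0, "grip": 0.6},
])

```text
time_s: 10.68
ee_pos: [0.594, -0.1673, 0.1143]
eef_rot: [-1.571, -0.0, -0.272]
force: [-0.1, 0.7, -0.9]
grip_width: 0.0326
```

Request:
apply_moves([
  {"dp": [0, 0, 0], "roll": 0, "grip": 0.6},
])

```text
time_s: 10.8
ee_pos: [0.5935, -0.1654, 0.1145]
eef_rot: [-1.571, 0.0, -0.27]
force: [-0.2, 0.6, 0.1]
grip_width: 0.0327
```

Run:
```python
from h import *
I=imaging.camera_info("wrist"); im=imaging.camera("wrist"); cv2.imwrite("pics/w5.png",im)
circ(I,im,"blue",ctrl.get_obs()["ee_pos"][2]-.0055); circ(I,im,"white",.044)
go((.5947,-.1663,.0625))
```

```text
blue [256.8347 237.8017] [ 0.5943 -0.1666] r 0.014077614009610278
white [455.9595 350.3986] [ 0.7454 -0.3636] r 0.02535439886240076
white [258.9195 203.1724] [ 0.5967 -0.1637] r 0.011596898095258625
white [257.4877 196.0741] [ 0.5961 -0.1629] r 0.017939007333672968
pose [ 0.5936 -0.1652  0.1146] -0.26929516615082605 w 0.03279054715202259 t 10.85 -> dp [ 0.0014  0.0521 -0.0008]
```

Request:
apply_moves([
  {"dp": [0.0014, 0.025, -0.0006], "roll": 0, "grip": 0.6},
  {"dp": [0, 0.02, 0], "roll": 0, "grip": 0.6},
  {"dp": [0, 0.007, 0], "roll": 0, "grip": 0.6},
  {"dp": [0, 0, 0], "roll": 0, "grip": 0.6},
  {"dp": [0, 0, 0], "roll": 0, "grip": 0.6},
])

```text
time_s: 11.48
ee_pos: [0.5953, -0.167, 0.063]
eef_rot: [-1.571, -0.001, -0.27]
force: [1.0, -1.5, 0.0]
grip_width: 0.0328
```

Request:
apply_moves([
  {"dp": [0, 0.001, 0], "roll": 0, "grip": 0.6},
  {"dp": [0, 0, 0], "roll": 0, "grip": 0.2},
  {"dp": [0, 0, 0], "roll": 0, "grip": -0.05},
  {"dp": [0, 0, 0], "roll": 0, "grip": -0.05},
  {"dp": [0, 0, 0], "roll": 0, "grip": -0.25},
  {"dp": [0, -0.03, 0], "roll": 0, "grip": -0.25},
  {"dp": [0, -0.025, 0], "roll": 0, "grip": -0.25},
  {"dp": [0, 0, 0], "roll": 0, "grip": -0.25},
  {"dp": [0, 0, 0], "roll": 0, "grip": -0.25},
])

```text
time_s: 12.6
ee_pos: [0.5946, -0.1669, 0.1154]
eef_rot: [-1.571, 0.001, -0.27]
force: [-0.3, -0.2, -0.5]
grip_width: 0.0588
```

Run:
```python
from h import *
I=imaging.camera_info("wrist"); im=imaging.camera("wrist"); cv2.imwrite("pics/w6.png",im)
circ(I,im,"blue",.056); circ(I,im,"white",.044,100)
cv2.imwrite("pics/w6c.png",cv2.resize(im[130:280,180:340],None,fx=3,fy=3,interpolation=cv2.INTER_CUBIC))
go((.4305,-.211,.13))
```

```text
blue [257.5104 211.7917] [ 0.5958 -0.1683] r 0.014110993819807023
white [253.8071 192.3714] [ 0.5962 -0.1631] r 0.018075607891910643
pose [ 0.5945 -0.1669  0.1151] -0.2700370801102199 w 0.05851799705599956 t 12.65 -> dp [-0.1463 -0.0149 -0.0863]
```

View pics/w6c.png

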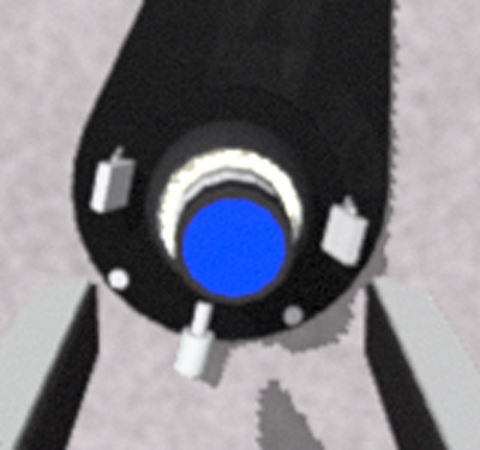

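Blue lies flat on the diffuser, about 2 mm off centre, well inside the cap bore. Now the cap.

Request:
apply_moves([
  {"dp": [-0.025, -0.015, -0.015], "roll": 0, "grip": -1},
  {"dp": [-0.04, 0, -0.023], "roll": 0, "grip": -1},
  {"dp": [-0.04, 0, -0.024], "roll": 0, "grip": -1},
  {"dp": [-0.026, 0, -0.015], "roll": 0, "grip": -1},
  {"dp": [-0.015, 0, -0.009], "roll": 0, "grip": -1},
  {"dp": [0, 0, 0], "roll": 0, "grip": -1},
  {"dp": [0, 0, 0], "roll": 0, "grip": -1},
])

```text
time_s: 13.52
ee_pos: [0.4322, -0.2108, 0.1313]
eef_rot: [-1.571, -0.0, -0.27]
force: [0.5, 0.4, 1.2]
grip_width: 0.0938
```

Run:
```python
from h import *
I=imaging.camera_info("wrist"); im=imaging.camera("wrist"); cv2.imwrite("pics/w7.png",im)
g=cv2.cvtColor(im,cv2.COLOR_BGR2GRAY); r=(150,275,190,330); k,l,s,c=cv2.connectedComponentsWithStats(((g>75)&(g<190)).astype(np.uint8)[r[0]:r[1],r[2]:r[3]])
for i in range(1,k):
    if s[i,4]>200: print(c[i]+[r[2],r[0]],s[i],ray(I,c[i]+[r[2],r[0]],.045))
go((.4305,-.211,.0365))
```

```text
[259.5611 215.8938] [    0     0   140   125 13262] [ 0.432  -0.2247]
[256.6258 208.9693] [ 47  34  41  40 326] [ 0.4312 -0.2175]
pose [ 0.4322 -0.2108  0.1313] -0.2694540380956987 w 0.09352972918985775 t 13.575 -> dp [-0.0016  0.0948 -0.0006]
```

View pics/w7.png

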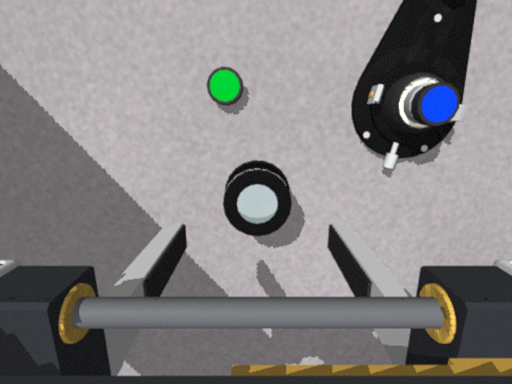

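Cap centred between the open jaws, lens at (257,204).

Request:
apply_moves([
  {"dp": [-0.0015, 0.04, -0.0006], "roll": 0, "grip": -1},
  {"dp": [0, 0.04, 0], "roll": 0, "grip": -1},
  {"dp": [0, 0.015, 0], "roll": 0, "grip": -1},
  {"dp": [0, 0, 0], "roll": 0, "grip": -0.2},
  {"dp": [0, 0, 0], "roll": 0, "grip": 0},
  {"dp": [0, 0, 0], "roll": 0, "grip": 0},
  {"dp": [0, 0, 0], "roll": 0, "grip": 0},
  {"dp": [0, 0, 0], "roll": 0, "grip": 0},
], newtons=45)

```text
time_s: 14.58
ee_pos: [0.4303, -0.2115, 0.0374]
eef_rot: [-1.571, -0.002, -0.27]
force: [-0.9, 1.0, 7.8]
grip_width: 0.0628
```

Run:
```python
from h import *
go((.595,-.1665,.13))
I=imaging.camera_info("top"); im=imaging.camera("wrist");cv2.imwrite("pics/w8.png",im)
```

```text
pose [ 0.4303 -0.2115  0.0374] -0.27010590460140715 w 0.06281744100710195 t 14.575 -> dp [ 0.1467 -0.0926  0.0873]
```

Request:
apply_moves([
  {"dp": [0, -0.02, 0], "roll": 0, "grip": 0},
  {"dp": [0, -0.04, 0], "roll": 0, "grip": 0},
  {"dp": [0, -0.035, 0], "roll": 0, "grip": 0},
  {"dp": [0.02, 0, 0.012], "roll": 0, "grip": 0},
  {"dp": [0.035, 0, 0.021], "roll": 0, "grip": 0},
  {"dp": [0.04, 0, 0.024], "roll": 0, "grip": 0},
  {"dp": [0.032, 0, 0.018], "roll": 0, "grip": 0},
  {"dp": [0.02, 0, 0.012], "roll": 0, "grip": 0},
  {"dp": [0, 0, 0], "roll": 0, "grip": 0},
  {"dp": [0, 0, 0], "roll": 0, "grip": 0},
])

```text
time_s: 15.88
ee_pos: [0.594, -0.1667, 0.1314]
eef_rot: [-1.571, 0.001, -0.27]
force: [-0.7, -0.4, -0.4]
grip_width: 0.0629
```

Run:
```python
from h import *
go((.595,-.1665,.07)); print(ctrl.get_obs()["force"])
I=imaging.camera_info("wrist"); im=imaging.camera("wrist");cv2.imwrite("pics/w9.png",im)
z=ctrl.get_obs()["ee_pos"][2]-.0374+.045
g=cv2.cvtColor(im,cv2.COLOR_BGR2GRAY)
for k in cv2.findContours(((g>75)&(g<190)).astype(np.uint8),1,1)[0]:
    b=cv2.boundingRect(k); 
    if cv2.contourArea(k)>700 and b[2]<80: print(b,ray(I,(b[0]+b[2]/2-.5,b[1]+b[3]/2-.5),z),z)
```

```text
pose [ 0.594  -0.1667  0.1314] -0.27022553989807574 w 0.06293821765231063 t 15.875 -> dp [0.0009 0.0614 0.0005]
[-0.6848 -0.3996 -0.4098]
(226, 217, 63, 58) [ 0.5951 -0.167 ] 0.13914348794636522
(67, 158, 47, 41) [ 0.5151 -0.102 ] 0.13914348794636522
(91, 10, 51, 57) [ 0.557  -0.0394] 0.13914348794636522
(339, 0, 48, 47) [ 0.6773 -0.0657] 0.13914348794636522
```

View pics/w9.png

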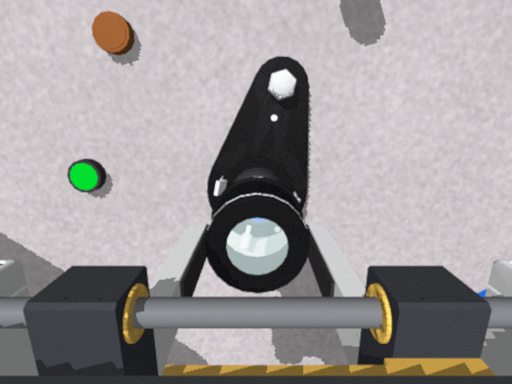

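Cap held at (257,246), matching the well centre to within 1 mm. Lowering straight.

Request:
apply_moves([
  {"dp": [0, 0.02, 0], "roll": 0, "grip": 0},
  {"dp": [0, 0.02, 0], "roll": 0, "grip": 0},
  {"dp": [0, 0.01, 0], "roll": 0, "grip": 0},
  {"dp": [0, 0.01, 0], "roll": 0, "grip": 0},
  {"dp": [0, 0.004, 0], "roll": 0, "grip": 0},
  {"dp": [0, 0, 0], "roll": 0, "grip": 0},
  {"dp": [0, 0, 0], "roll": 0, "grip": 0},
], newtons=50)

```text
time_s: 16.8
ee_pos: [0.5949, -0.1666, 0.068]
eef_rot: [-1.571, -0.001, -0.27]
force: [0.3, 0.2, -1.8]
grip_width: 0.0628
```

Request:
apply_moves([
  {"dp": [0, 0.003, 0], "roll": 0, "grip": 0},
  {"dp": [0, 0.003, 0], "roll": 0, "grip": 0},
  {"dp": [0, 0.002, 0], "roll": 0, "grip": 0},
  {"dp": [0, 0, 0], "roll": 0, "grip": 0},
  {"dp": [0, 0, 0], "roll": 0, "grip": 0},
])

```text
time_s: 17.42
ee_pos: [0.5946, -0.1665, 0.0594]
eef_rot: [-1.571, 0.0, -0.27]
force: [0.1, 0.2, -0.0]
grip_width: 0.0627
```

Request:
apply_moves([
  {"dp": [0, 0.003, 0], "roll": 0, "grip": 0},
  {"dp": [0, 0.002, 0], "roll": 0, "grip": 0},
  {"dp": [0, 0, 0], "roll": 0, "grip": 0},
])

```text
time_s: 17.8
ee_pos: [0.5944, -0.1664, 0.0539]
eef_rot: [-1.571, 0.001, -0.27]
force: [0.0, 0.0, -2.1]
grip_width: 0.0626
```

Request:
apply_moves([
  {"dp": [0, 0.002, 0], "roll": 0, "grip": 0},
  {"dp": [0, 0.001, 0], "roll": 0, "grip": 0},
  {"dp": [0, 0, 0], "roll": 0, "grip": 0},
  {"dp": [0, 0, 0], "roll": 0, "grip": 0},
])

```text
time_s: 18.3
ee_pos: [0.5946, -0.1665, 0.0515]
eef_rot: [-1.571, 0.0, -0.27]
force: [-3.7, 1.6, 3.0]
grip_width: 0.0626
```

Request:
apply_moves([
  {"dp": [0, 0.001, 0], "roll": 0, "grip": 0},
  {"dp": [0, 0.001, 0], "roll": 0, "grip": 0},
  {"dp": [0, 0, 0], "roll": 0, "grip": 0},
])

```text
time_s: 18.68
ee_pos: [0.5948, -0.1665, 0.0514]
eef_rot: [-1.571, -0.001, -0.27]
force: [-10.5, 4.0, 21.1]
grip_width: 0.0629
```

Run:
```python
from h import *
im=imaging.camera("scene");cv2.imwrite("pics/s1.png",cv2.resize(im[200:290,110:230],None,fx=5,fy=5,interpolation=cv2.INTER_CUBIC))
w=imaging.camera("wrist");cv2.imwrite("pics/w10.png",cv2.resize(w[130:300,180:340],None,fx=3,fy=3,interpolation=cv2.INTER_CUBIC))
print(ctrl.get_obs())
```

```text
{'time_s': 18.775, 'qpos': array([-0.3322,  0.6204,  1.4635, -0.0001,  1.0569, -0.0623]), 'joint_vel': array([ 0.0009, -0.0006, -0.0007, -0.    , -0.0001,  0.0014]), 'tau': array([ -0.382 , -54.8315, -29.2766,   0.0749,  -3.1806,  -0.0049]), 'ee_pos': array([ 0.5948, -0.1665,  0.0514]), 'eef_rot': array([-1.5709, -0.0008, -0.2699]), 'force': array([-11.712 ,   4.7379,  21.8403]), 'moment': array([0.6327, 2.3187, 0.0021]), 'grip_width': 0.062327099098272096}
```

Hard stop at TCP 51.4 mm, which is exactly the expected seated height. Releasing and checking.

Request:
apply_moves([
  {"dp": [0, -0.002, 0], "roll": 0, "grip": 0},
  {"dp": [0, 0, 0], "roll": 0, "grip": -0.5},
  {"dp": [0, 0, 0], "roll": 0, "grip": -0.9},
  {"dp": [0, 0, 0], "roll": 0, "grip": -1},
  {"dp": [0, 0, 0], "roll": 0, "grip": -1},
  {"dp": [0, -0.03, 0], "roll": 0, "grip": -1},
  {"dp": [0, -0.045, 0], "roll": 0, "grip": -1},
  {"dp": [0, 0, 0], "roll": 0, "grip": -1},
  {"dp": [0, 0, 0], "roll": 0, "grip": -1},
], newtons=25)

```text
time_s: 19.9
ee_pos: [0.5944, -0.1664, 0.1257]
eef_rot: [-1.571, 0.001, -0.27]
force: [-0.2, 0.1, -0.3]
grip_width: 0.0943
```

Run:
```python
from h import *
w=imaging.camera("wrist"); s=imaging.camera("scene")
a=cv2.resize(w[130:270,180:330],(400,373),interpolation=cv2.INTER_CUBIC); b=cv2.resize(s[200:285,110:201],(400,373),interpolation=cv2.INTER_CUBIC)
cv2.imwrite("pics/c11.png",np.hstack([a,b]))
I=imaging.camera_info("wrist"); circ(I,w,"green",.012)
go((.4312,-.1028,.115))
```

```text
green [ 79.875 177.525] [ 0.4307 -0.1034] r 0.013869675698178584
pose [ 0.5941 -0.1663  0.1251] -0.2700327593776627 w 0.09388914881317066 t 20.0 -> dp [-0.174   0.0101  0.0178]
```

View pics/c11.png

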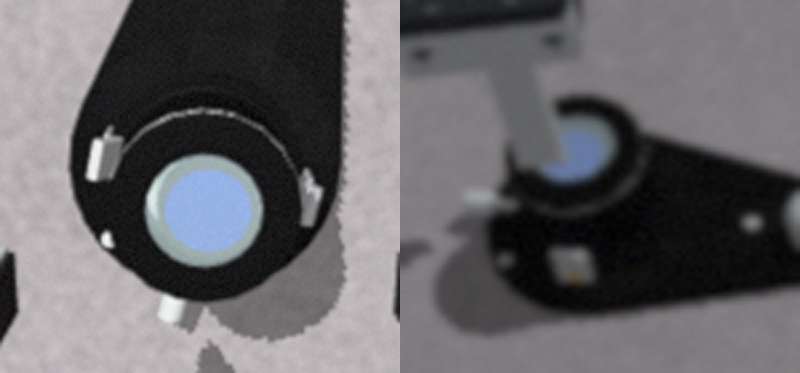

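Cap is seated upright, blue shows through the lens, and a catch stands on each side, at (103,157) and (310,197). Now green.

Request:
apply_moves([
  {"dp": [-0.024, 0, 0.002], "roll": 0, "grip": -0.25},
  {"dp": [-0.045, 0, 0.005], "roll": 0, "grip": -0.25},
  {"dp": [-0.045, 0, 0.005], "roll": 0, "grip": -0.25},
  {"dp": [-0.038, 0.01, 0.004], "roll": 0, "grip": -0.25},
  {"dp": [-0.022, 0, 0.002], "roll": 0, "grip": -0.25},
  {"dp": [0, 0.03, 0], "roll": 0, "grip": -0.25},
  {"dp": [0, 0, 0], "roll": 0, "grip": -0.25},
  {"dp": [0, 0, 0], "roll": 0, "grip": -0.25},
])

```text
time_s: 21.0
ee_pos: [0.432, -0.1029, 0.0868]
eef_rot: [-1.571, 0.0, -0.27]
force: [0.1, -0.4, 0.4]
grip_width: 0.0591
```

Run:
```python
from h import *
I=imaging.camera_info("wrist"); w=imaging.camera("wrist"); circ(I,w,"green",.012)
go((.4312,-.1031,.017))
```

```text
green [255.1667 206.5222] [ 0.4314 -0.1038] r 0.013983726042718761
pose [ 0.4322 -0.1029  0.087 ] -0.27008472504172065 w 0.05894850547625118 t 21.05 -> dp [-0.0009  0.07   -0.0004]
```

Request:
apply_moves([
  {"dp": [-0.001, 0.04, -0.0004], "roll": 0, "grip": -0.25},
  {"dp": [0, 0.03, 0], "roll": 0, "grip": -0.25},
  {"dp": [0, 0, 0], "roll": 0, "grip": -0.25},
  {"dp": [0, 0, 0], "roll": 0, "grip": 0.4},
  {"dp": [0, 0, 0], "roll": 0, "grip": 0.6},
  {"dp": [0, 0, 0], "roll": 0, "grip": 0.6},
  {"dp": [0, 0, 0], "roll": 0, "grip": 0.6},
  {"dp": [0, 0, 0], "roll": 0, "grip": 0.6},
])

```text
time_s: 22.05
ee_pos: [0.4312, -0.103, 0.0173]
eef_rot: [-1.571, -0.001, -0.27]
force: [-1.1, 0.5, 8.5]
grip_width: 0.0331
```

Run:
```python
from h import *
go((.6112,.2260,.115))
```

```text
pose [ 0.4312 -0.103   0.0173] -0.2700139025206867 w 0.03312208482811127 t 22.05 -> dp [ 0.0857 -0.0977  0.3651]
```

Request:
apply_moves([
  {"dp": [0, -0.02, 0], "roll": 0, "grip": 0.6},
  {"dp": [0, -0.045, 0], "roll": 0, "grip": 0.6},
  {"dp": [0.005, -0.033, 0.02], "roll": 0, "grip": 0.6},
  {"dp": [0.01, 0, 0.04], "roll": 0, "grip": 0.6},
  {"dp": [0.012, 0, 0.052], "roll": 0, "grip": 0.6},
  {"dp": [0.012, 0, 0.053], "roll": 0, "grip": 0.6},
  {"dp": [0.012, 0, 0.053], "roll": 0, "grip": 0.6},
  {"dp": [0.012, 0, 0.053], "roll": 0, "grip": 0.6},
  {"dp": [0.012, 0, 0.052], "roll": 0, "grip": 0.6},
  {"dp": [0.007, 0, 0.027], "roll": 0, "grip": 0.6},
])

```text
time_s: 23.3
ee_pos: [0.6035, 0.2149, 0.1143]
eef_rot: [-1.571, 0.0, -0.268]
force: [-0.5, -0.2, 0.2]
grip_width: 0.033
```

Request:
apply_moves([
  {"dp": [0.004, 0, 0.015], "roll": 0, "grip": 0.6},
  {"dp": [0, 0, 0], "roll": 0, "grip": 0.6},
  {"dp": [0, 0, 0], "roll": 0, "grip": 0.6},
])

```text
time_s: 23.68
ee_pos: [0.6107, 0.2254, 0.1145]
eef_rot: [-1.571, 0.0, -0.27]
force: [0.2, -0.2, -0.7]
grip_width: 0.0329
```

Run:
```python
from h import *
I=imaging.camera_info("wrist"); w=imaging.camera("wrist"); cv2.imwrite("pics/w12.png",w)
circ(I,w,"green",ctrl.get_obs()["ee_pos"][2]-.0053)
go((.6112,.2260,.0255))
```

```text
green [256.8487 237.4034] [0.6116 0.2244] r 0.013901982078268506
pose [0.6107 0.2253 0.1146] -0.2705745706071432 w 0.032928443015127276 t 23.725 -> dp [0.0003 0.0891 0.0008]
```

View pics/w12.png

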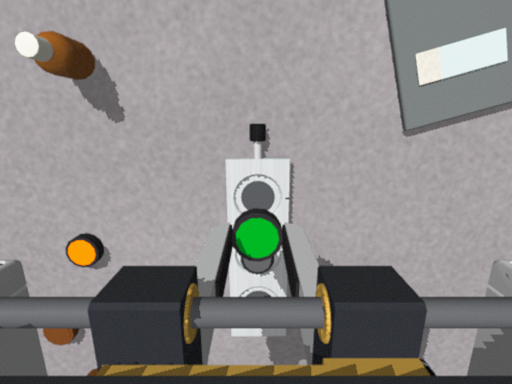

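Run:
```python
from h import *
I=imaging.camera_info("wrist"); w=cv2.imread("pics/w12.png")
g=cv2.cvtColor(w,cv2.COLOR_BGR2GRAY); r=(165,214,232,286)
k,l,s,c=cv2.connectedComponentsWithStats((g[r[0]:r[1],r[2]:r[3]]<120).astype(np.uint8))
for i in range(1,k):
    if s[i,4]>200:
        uv=c[i]+[r[2],r[0]]; print(uv,s[i],ray(I,uv,.008))
        x0,y0=s[i,0]+r[2],s[i,1]+r[0]; print(x0+s[i,2]/2-.5, y0+s[i,2]/2*.96-.5, ray(I,(x0+s[i,2]/2-.5,y0+s[i,2]/2*.96-.5),.008))
```

```text
[257.4138 197.8974] [ 10  16  32  33 858] [0.6118 0.2232]
257.5 195.86 [0.6124 0.2252]
```

Well and held green agree to within 1 mm; lowering.

Request:
apply_moves([
  {"dp": [0.0005, 0.035, 0.0004], "roll": 0, "grip": 0.6},
  {"dp": [0, 0.035, 0], "roll": 0, "grip": 0.6},
  {"dp": [0, 0.013, 0], "roll": 0, "grip": 0.6},
  {"dp": [0, 0.004, 0], "roll": 0, "grip": 0.6},
  {"dp": [0, 0, 0], "roll": 0, "grip": 0.6},
  {"dp": [0, 0, 0], "roll": 0, "grip": 0.6},
])

```text
time_s: 24.48
ee_pos: [0.6121, 0.2264, 0.0287]
eef_rot: [-1.57, -0.002, -0.27]
force: [-0.5, 1.1, -0.5]
grip_width: 0.0329
```

Request:
apply_moves([
  {"dp": [-0.0005, 0.0025, -0.001], "roll": 0, "grip": 0.6},
  {"dp": [0, 0, 0], "roll": 0, "grip": 0.6},
  {"dp": [0, 0, 0], "roll": 0, "grip": 0.6},
])

```text
time_s: 24.85
ee_pos: [0.611, 0.2254, 0.0254]
eef_rot: [-1.57, -0.001, -0.27]
force: [-0.4, -0.8, 4.2]
grip_width: 0.033
```

Seated (TCP 25.4 mm, light contact). Release and go to amber.

Request:
apply_moves([
  {"dp": [0, 0, 0], "roll": 0, "grip": 0.2},
  {"dp": [0, 0, 0], "roll": 0, "grip": -0.05},
  {"dp": [0, 0, 0], "roll": 0, "grip": -0.25},
  {"dp": [0, 0, 0], "roll": 0, "grip": -0.25},
  {"dp": [0, -0.04, 0], "roll": 0, "grip": -0.25},
  {"dp": [0, -0.045, 0], "roll": 0, "grip": -0.25},
  {"dp": [0, 0, 0], "roll": 0, "grip": -0.25},
  {"dp": [0, 0, 0], "roll": 0, "grip": -0.25},
])

```text
time_s: 25.85
ee_pos: [0.6104, 0.2253, 0.1091]
eef_rot: [-1.571, 0.001, -0.27]
force: [0.1, -0.1, -0.3]
grip_width: 0.0588
```

Run:
```python
from h import *
I=imaging.camera_info("wrist"); w=imaging.camera("wrist"); cv2.imwrite("pics/w13.png",w)
circ(I,w,"green",.020)
go((.4235,.2176,.09))
```

```text
green [257.3294 201.2471] [0.6117 0.2245] r 0.013950742330559058
pose [0.6102 0.2252 0.1086] -0.27001468932415573 w 0.05880237558330558 t 25.9 -> dp [-0.1779  0.0186 -0.0571]
```

View pics/w13.png

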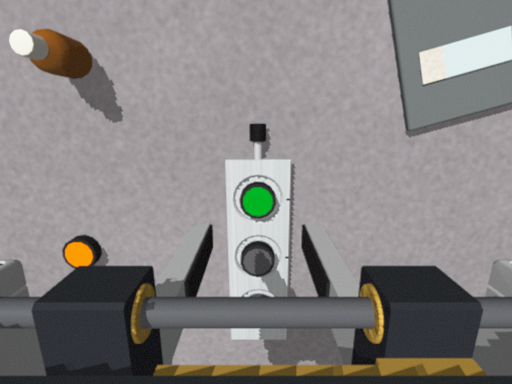

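Green sits centred in the knob-side well (257,201), grey undisturbed at (258,258). Amber is at (81,252); the bottle is elsewhere, at (55,55).

Request:
apply_moves([
  {"dp": [-0.022, 0, -0.008], "roll": 0, "grip": -0.25},
  {"dp": [-0.042, 0, -0.013], "roll": 0, "grip": -0.25},
  {"dp": [-0.046, 0, -0.014], "roll": 0, "grip": -0.25},
  {"dp": [-0.042, 0, -0.014], "roll": 0, "grip": -0.25},
  {"dp": [-0.026, 0.018, -0.008], "roll": 0, "grip": -0.25},
  {"dp": [0, 0, 0], "roll": 0, "grip": -0.25},
  {"dp": [0, 0, 0], "roll": 0, "grip": -0.25},
])

```text
time_s: 26.78
ee_pos: [0.4247, 0.218, 0.0919]
eef_rot: [-1.571, 0.0, -0.27]
force: [0.1, 0.8, 0.4]
grip_width: 0.0588
```

Run:
```python
from h import *
I=imaging.camera_info("wrist"); w=imaging.camera("wrist"); circ(I,w,"amber",.012)
go((.4237,.2178,.017))
```

```text
amber [422.7983 365.063 ] [ 0.5448 -0.0081] r 0.03597578793668078
amber [243.2381 365.3122] [0.3617 0.0416] r 0.026545694812444925
amber [373.8312 313.461 ] [0.4948 0.0783] r 0.025758303896893826
amber [255.5333 204.9667] [0.4243 0.2169] r 0.014054774430412949
pose [0.4249 0.218  0.092 ] -0.27028256034909004 w 0.05853557687750227 t 26.825 -> dp [-0.0011  0.075  -0.0005]
```

Request:
apply_moves([
  {"dp": [-0.001, 0.04, -0.0005], "roll": 0, "grip": -0.25},
  {"dp": [0, 0.035, 0], "roll": 0, "grip": -0.25},
  {"dp": [0, 0, 0], "roll": 0, "grip": -0.25},
  {"dp": [0, 0, 0], "roll": 0, "grip": 0.4},
  {"dp": [0, 0, 0], "roll": 0, "grip": 0.6},
  {"dp": [0, 0, 0], "roll": 0, "grip": 0.6},
  {"dp": [0, 0, 0], "roll": 0, "grip": 0.6},
  {"dp": [0, 0, 0], "roll": 0, "grip": 0.6},
])

```text
time_s: 27.82
ee_pos: [0.4235, 0.218, 0.0179]
eef_rot: [-1.57, -0.001, -0.27]
force: [-0.9, -1.9, 7.3]
grip_width: 0.0329
```

Run:
```python
from h import *
go((.5792,.1100,.115))
```

```text
pose [0.4235 0.218  0.0179] -0.2700024161347758 w 0.03294601444198117 t 27.825 -> dp [ 0.1788 -0.0971 -0.0625]
```

Request:
apply_moves([
  {"dp": [0, -0.02, 0], "roll": 0, "grip": 0.6},
  {"dp": [0, -0.045, 0], "roll": 0, "grip": 0.6},
  {"dp": [0.02, -0.032, -0.007], "roll": 0, "grip": 0.6},
  {"dp": [0.04, 0, -0.014], "roll": 0, "grip": 0.6},
  {"dp": [0.045, 0, -0.016], "roll": 0, "grip": 0.6},
  {"dp": [0.044, 0, -0.015], "roll": 0, "grip": 0.6},
  {"dp": [0.03, 0, -0.01], "roll": 0, "grip": 0.6},
  {"dp": [0, 0, 0], "roll": 0, "grip": 0.6},
  {"dp": [0, 0, 0], "roll": 0, "grip": 0.6},
])

```text
time_s: 28.95
ee_pos: [0.5783, 0.1106, 0.1139]
eef_rot: [-1.571, 0.0, -0.27]
force: [-0.5, 0.8, 0.2]
grip_width: 0.0327
```

Run:
```python
from h import *
I=imaging.camera_info("wrist"); w=imaging.camera("wrist"); cv2.imwrite("pics/w14.png",w)
circ(I,w,"amber",ctrl.get_obs()["ee_pos"][2]-.0059); circ(I,w,"green",.020)
g=cv2.cvtColor(w,cv2.COLOR_BGR2GRAY); r=(165,214,232,286)
k,l,s,c=cv2.connectedComponentsWithStats((g[r[0]:r[1],r[2]:r[3]]<120).astype(np.uint8))
for i in range(1,k):
    if s[i,4]>200: uv=c[i]+[r[2],r[0]]; print(uv,s[i],ray(I,uv,.008))
go((.5792,.1100,.0265))
```

```text
amber [364.4622 364.7171] [ 0.6271 -0.0167] r 0.02606181055421662
amber [324.5852 313.4593] [0.5959 0.044 ] r 0.0202743267040341
amber [256.8403 237.3361] [0.5791 0.1095] r 0.013930809658836998
amber [ 37.1529 231.    ] [0.444  0.1517] r 0.010046443743722955
green [258.      61.6122] [0.6119 0.225 ] r 0.013802358283482256
[258.4144 198.4404] [ 10  17  33  32 847] [0.5802 0.1079]
pose [0.5782 0.1108 0.114 ] -0.26938766171769135 w 0.032826920171957964 t 29.0 -> dp [ 0.0011  0.0875 -0.0005]
```

Request:
apply_moves([
  {"dp": [0.0012, 0.035, -0.0003], "roll": 0, "grip": 0.6},
  {"dp": [0, 0.035, 0], "roll": 0, "grip": 0.6},
  {"dp": [0, 0.012, 0], "roll": 0, "grip": 0.6},
  {"dp": [0, 0.004, 0], "roll": 0, "grip": 0.6},
  {"dp": [0, 0, 0], "roll": 0, "grip": 0.6},
  {"dp": [0, 0, 0], "roll": 0, "grip": 0.6},
  {"dp": [0, 0, 0], "roll": 0, "grip": 0.6},
])

```text
time_s: 29.88
ee_pos: [0.5803, 0.1097, 0.0286]
eef_rot: [-1.57, -0.001, -0.27]
force: [0.5, -0.0, -0.8]
grip_width: 0.0326
```

Request:
apply_moves([
  {"dp": [0, 0.0025, 0], "roll": 0, "grip": 0.6},
  {"dp": [0, 0, 0], "roll": 0, "grip": 0.6},
  {"dp": [0, 0, 0], "roll": 0, "grip": 0.6},
])

```text
time_s: 30.25
ee_pos: [0.5801, 0.1097, 0.0258]
eef_rot: [-1.571, -0.0, -0.27]
force: [-1.0, 0.9, 5.5]
grip_width: 0.0329
```

Request:
apply_moves([
  {"dp": [0, 0, 0], "roll": 0, "grip": 0.2},
  {"dp": [0, 0, 0], "roll": 0, "grip": -0.05},
  {"dp": [0, 0, 0], "roll": 0, "grip": -0.25},
  {"dp": [0, 0, 0], "roll": 0, "grip": -0.25},
  {"dp": [0, -0.04, 0], "roll": 0, "grip": -0.25},
  {"dp": [-0.02, -0.05, 0], "roll": 0, "grip": -0.25},
  {"dp": [-0.05, -0.02, 0], "roll": 0, "grip": -0.25},
  {"dp": [-0.05, 0, 0], "roll": 0, "grip": -0.25},
  {"dp": [-0.04, 0, 0], "roll": 0, "grip": -0.25},
  {"dp": [0, 0, 0], "roll": 0, "grip": -0.25},
])

```text
time_s: 31.5
ee_pos: [0.4243, 0.1528, 0.1359]
eef_rot: [-1.57, -0.0, -0.268]
force: [0.3, -0.4, -1.1]
grip_width: 0.0589
```

Run:
```python
from h import *
t=imaging.camera("top"); I=imaging.camera_info("top"); cv2.imwrite("pics/t15.png",t)
cv2.imwrite("pics/t15c.png",cv2.resize(t[90:280,150:440],None,fx=2.7,fy=2.7,interpolation=cv2.INTER_CUBIC))
s=imaging.camera("scene"); S=imaging.camera_info("scene"); cv2.imwrite("pics/s15.png",s)
cv2.imwrite("pics/s15c.png",cv2.resize(s[120:300,80:370],None,fx=2.7,fy=2.7,interpolation=cv2.INTER_CUBIC))
for c in ("green","amber"):
    circ(I,t,c,.02,60); circ(S,s,c,.02,40)
print(ctrl.get_obs()["ee_pos"])
```

```text
green [193.9412 164.9412] [0.6102 0.227 ] r 0.013454568899015383
green [324.7742 194.1613] [0.6112 0.2241] r 0.013353543925944653
amber [245.9412 177.4706] [0.5794 0.111 ] r 0.013347729440464117
amber [272.     200.2188] [0.5807 0.1087] r 0.013786292164046516
[0.4263 0.1524 0.1359]
```

View pics/t15c.png

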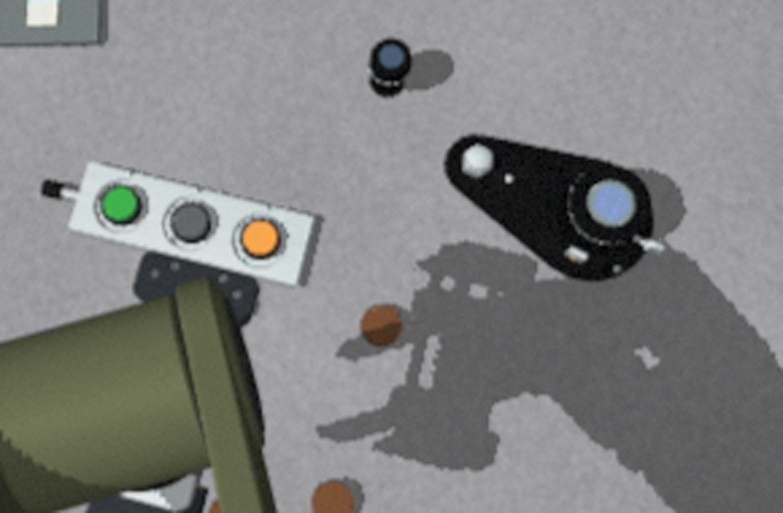

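View pics/s15c.png

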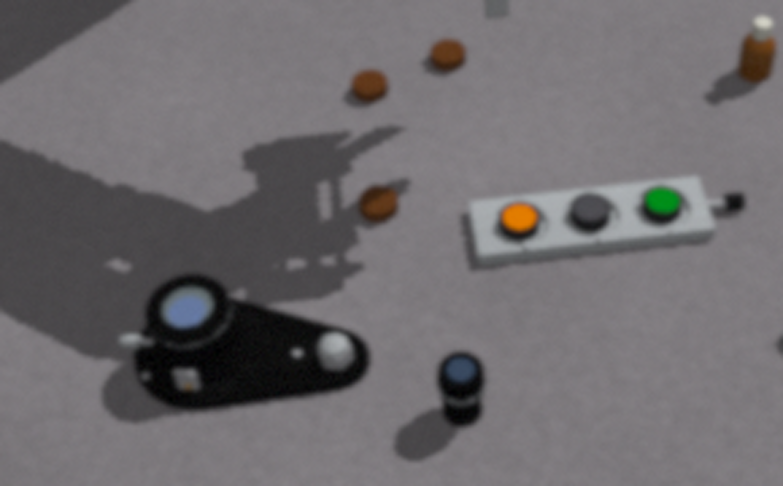

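Run:
```python
from h import *
L=[]
for n,r in (("top",(150,185,350,400)),("scene",(215,255,125,175))):
    im=cv2.imread(f"pics/{n}15.png"); I=imaging.camera_info(n); h=cv2.cvtColor(im,cv2.COLOR_BGR2HSV)[r[0]:r[1],r[2]:r[3]]
    k,l,s,c=cv2.connectedComponentsWithStats((h[...,2]>85).astype(np.uint8)&(h[...,0]>90).astype(np.uint8)&(h[...,1]>60).astype(np.uint8))
    i=1+np.argmax(s[1:,4]); uv=c[i]+[r[2],r[0]]; L.append((I,uv)); print(n,uv,s[i])
for z in np.arange(.04,.08,.004): a,b=[ray(I,u,z) for I,u in L]; print(round(z,3),a,b,np.linalg.norm(a-b-[-.001,.0025])*1e3)
```

```text
[ WARN:0@0.024] global loadsave.cpp:275 findDecoder imread_('pics/top15.png'): can't open/read file: check file path/integrity
Traceback (most recent call last):
cv2.error: OpenCV(4.12.0) /io/opencv/modules/imgproc/src/color.cpp:199: error: (-215:Assertion failed) !_src.empty() in function 'cvtColor'
```

Run:
```python
from h import *
L=[]
for n,r in (("top",(150,185,350,400)),("scene",(215,255,125,175))):
    im=cv2.imread(f"pics/{n[0]}15.png"); I=imaging.camera_info(n); h=cv2.cvtColor(im,cv2.COLOR_BGR2HSV)[r[0]:r[1],r[2]:r[3]]
    k,l,s,c=cv2.connectedComponentsWithStats((h[...,2]>85).astype(np.uint8)&(h[...,0]>90).astype(np.uint8)&(h[...,1]>60).astype(np.uint8))
    i=1+np.argmax(s[1:,4]); uv=c[i]+[r[2],r[0]]; L.append((I,uv)); print(n,uv,s[i])
for z in np.arange(.044,.08,.004): a,b=[ray(I,u,z) for I,u in L]; print(round(z,3),a,b,np.linalg.norm(a-b-[-.001,.0025])*1e3)
```

```text
top [375.8947 164.5188] [ 20   8  13  14 133]
scene [148.8667 235.1852] [ 17  15  15  11 135]
0.044 [ 0.5976 -0.1691] [ 0.5855 -0.1675] 13.717591392507757
0.048 [ 0.5966 -0.1678] [ 0.5888 -0.1676] 9.175202599783718
0.052 [ 0.5955 -0.1665] [ 0.5921 -0.1677] 4.632980534001676
0.056 [ 0.5945 -0.1653] [ 0.5953 -0.1678] 0.11318681849764337
0.06 [ 0.5934 -0.164 ] [ 0.5986 -0.1679] 4.45300467430805
0.064 [ 0.5923 -0.1627] [ 0.6019 -0.168 ] 8.995211323199785
0.068 [ 0.5913 -0.1615] [ 0.6052 -0.1681] 13.537597261505303
0.072 [ 0.5902 -0.1602] [ 0.6085 -0.1682] 18.080027356906758
0.076 [ 0.5892 -0.1589] [ 0.6117 -0.1684] 22.622475010138846
```

That triangulated the blue filter (56 mm, as expected), seen through the lens; I still need the lens disc itself for the cap height.

Run:
```python
from h import *
for z0,files,R in ((.046,("top0","scene0"),((225,265,385,425),(175,215,95,135))),(.06,("t15","s15"),((150,182,358,395),(217,250,130,170)))):
    L=[]
    for f,r in zip(files,R):
        im=cv2.imread(f"pics/{f}.png"); I=imaging.camera_info("top" if f[0]=="t" else "scene"); g=cv2.cvtColor(im,cv2.COLOR_BGR2GRAY)[r[0]:r[1],r[2]:r[3]]
        d=(g>65).astype(np.uint8); k,l,s,c=cv2.connectedComponentsWithStats(d)
        i=min((i for i in range(1,k) if 80<s[i,4]<400 and s[i,2]<24),key=lambda i:-s[i,4]); uv=c[i]+[r[2],r[0]]; L.append((I,uv)); print(f,uv,s[i])
    zz=np.arange(.03,.09,.001); e=[np.linalg.norm(ray(*L[0],z)-ray(*L[1],z)-[-.001,.0025]) for z in zz]; print("expect",z0,"got",zz[np.argmin(e)],min(e))
```

```text
top0 [402.3154 242.7993] [  8   9  19  19 279]
scene0 [111.1288 190.4172] [  8  10  17  12 163]
expect 0.046 got 0.04500000000000001 0.0004922597098719778
t15 [375.7804 164.7922] [  9   6  18  18 255]
s15 [148.9643 233.3795] [ 10   9  19  16 224]
expect 0.06 got 0.060000000000000026 0.0005906705281810686
```

```bash
python3 -c "
from station import ctrl
print(ctrl.get_obs()['time_s'],ctrl.get_obs()['grip_width']); print(ctrl.hand_in())"
```

```text
31.6 0.05870133477435931
the job is handed in; nothing more can be done
None
```

The job is handed in at 31.6 s: every part was placed in the order asked, and the gripper is open and clear of everything. `hand_in` gave no verdict.

**Lamp unit**
- The diffuser is in the well with the blue filter on top, about 2 mm off centre. The blue filter's top measures 56 mm, as specified.
- The cap was pressed down until it stopped hard at its seated height, at about 22 N. From two camera views its top measures 60 mm, which puts its underside on the shoulder.
- A spring catch shows on each side of the cap. I did not pull-test them.
- The force readings between steps of the press were only 0–3 N, below the expected 5–15 N, so I didn't feel the snap itself. The cap's height is what shows it went home.

**Filter slide**
- Green is in the well next to the knob and amber in the far well. Each is within about 2 mm of its well's centre.
- The grey filter is still in the middle.

**Left alone:** the eyepiece, the oil bottle and the brown look-alikes. I never touched them; the last pictures show the eyepiece and bottle standing, and the browns that can be seen look unmoved.

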